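Set out the measuring cups by size for baking

ROBOT

A 6-joint arm with a two-finger parallel gripper is mounted at the origin on the work surface. World frame = base frame: x ahead of the robot, y to its left, z up, the work surface at z = 0. Lengths are in mm, angles in rad, forces in N, time in s.
With the tool pointing down it reaches from about 350 to 875 mm from the base axis. Payload 4.2 kg.
Tool frame: the origin (TCP) lies midway between the tips of the shut fingers; the grasp point (between the pads) lies 19 mm behind it; z points along the fingers, y is the line along which they close (so a half turn about z gives the same grasp; the last joint's range is limited). The gripper opens to 85 mm and grips with 20 to 120 N. Pads are 22 mm wide; open, the fingers measure 114 mm over their backs; the gripper's body (76 mm by 85 mm) begins 54 mm behind the grasp point. The pads swing forward as they close: fully open they stand 13 mm farther back than shut.
Start: joints at [-0.903, 0.385, 0.008, 0, -1.194, -0.259], TCP at [248.456, -573.471, 231.312] pointing down, gripper open.
Joint ranges: [-3.14, 3.14], [-1.21, 2.06], [-1.07, 1.41], [-3.16, 2.05], [-2.99, -0.16], [-3.1, 3.1]. Speed limits (rad/s): [2.79, 2.79, 3.14, 3.14, 3.14, 3.14].

INTERFACE

Orientations are given as a unit quaternion [x, y, z, w].
In Python, from bench import arm gives the robot as it stands. The module is installed in compiled form; this text tells all that it offers.
- The arm moves only by the shell command python3 -m handwheel 'ROWS' [OPENING]. ROWS is JSON, a list of rows, each an object of numbers: "x", "y", "z": the shift along the world's x, y, z each as a share of 20 cm, from -1 to 1; "ax", "ay", "az": the turn, a rotation vector about the world's x, y, z each as a share of 90 degrees, from -1 to 1. In form: [{"x": .., "y": .., "z": .., "ax": .., "ay": .., "az": ..}, ...]. A call has exactly 8 rows; each row shifts and turns the commanded pose from where the row before left it; what a row does not reach is not made up. A row lasts 1/10 s, in which the tool goes at most 50 mm and 8.59 degrees, less where a joint would pass 70% of its speed; a pose out of reach is approached as far as the arm can. A call with a number of a shift or a turn outside -1 to 1 is refused whole. A call with a gripper value outside its range is refused whole. OPENING is the opening, from -1 (shut) to 1 (fully open), set as the call begins (- or left out, the last holds). The fingers move at their own pace and stop on an object; the grip force is fixed at half the most. Time passes only in rows, so rows that do not move let the fingers close, or fill a call up. It gives the time, the measured TCP pose, the force, the opening and the grip force at its end, in the units of the state.
- arm.read_state(): the state, without advancing time (a new reading comes with each control period).
- arm.get_image(name): name is "side" or "top"; returns the picture (384x512x3 uint8, red, green, blue); there is no depth.
- arm.camera_params(name): a dict with "K" (3x3 intrinsics, pixels), "k1" (the pictures are not rectified: a ray, as slopes to the right and down, at radius r is drawn at 1 + k1 r^2 times it, then the intrinsics apply), "position" and "orientation" of the camera in the world. Camera axes: x right, y down, z forward; pixel columns grow to the right and rows downward; lengths in mm; the calibration is good to about 2 mm. A picture is of the moment at which its call begins. camera_params takes no time and is no camera call.
- arm.job_done(): hands the job in; it is judged then, once.
The state is a dict: "clock": time; "joints": joint angles; "joint_vel": joint speeds; "joint_efforts": joint torques, N m; "position": TCP position; "ee_rot": TCP orientation; "contact_force": force on the tool from outside, world axes, zero at the start; "wrist_torque": the same for the moment, N m; "gripper_width": finger opening in mm; "grasp_force": force on a finger pad.
Only numpy, scipy, OpenCV 4.12 (cv2) and the standard library are available. Lean on these libraries where they do the work, as an engineer would, in place of code of your own. Each camera call takes 0.05 s, during which the arm holds its last target. There are 200 camera calls.

TASK

Set out the four washed measuring cups ready for loading the bread pan: take them from the drying mat and line them up on the cork coasters in order of size, the biggest on the coaster nearest the bread pan and so on down to the smallest at the far end, each upright, mouth up, in the middle of its own coaster. Set them down rather than dropping them, let go of them all, and leave the glass salt pot standing where it is.

Things in the scene. Friction and masses are not known exactly. Their poses are not given: they have to be found in the camera images.
- cup_teal: teal (dark blue-green) plastic measuring cup, the largest of the set of four: an open round cup standing mouth up, 68 mm across the rim, tapering to 59 mm across the foot, 84 mm high, wall 2 mm, 15 to 60 g. Origin at the centre of the underside, z axis up through the mouth; its yaw means nothing. Loose; starts on the grey drying mat (4 mm thick).
- cup_coral: coral red plastic measuring cup, the second largest of the set of four: an open round cup standing mouth up, 60 mm across the rim, tapering to 52 mm across the foot, 70 mm high, wall 2 mm, 15 to 60 g. Origin at the centre of the underside, z axis up through the mouth; its yaw means nothing. Loose; starts on the grey drying mat (4 mm thick).
- cup_mustard: mustard yellow plastic measuring cup, the third of the set of four: an open round cup standing mouth up, 52 mm across the rim, tapering to 45 mm across the foot, 57 mm high, wall 2 mm, 15 to 60 g. Origin at the centre of the underside, z axis up through the mouth; its yaw means nothing. Loose; starts on the grey drying mat (4 mm thick).
- cup_violet: violet plastic measuring cup, the smallest of the set of four: an open round cup standing mouth up, 44 mm across the rim, tapering to 38 mm across the foot, 45 mm high, wall 2 mm, 15 to 60 g. Origin at the centre of the underside, z axis up through the mouth; its yaw means nothing. Loose; starts on the grey drying mat (4 mm thick).
- coaster_1: round flat cork coaster, 84 mm across, 4 mm thick, the left-hand end one of the row of four as the robot sees it (left is +y), about 118 mm from centre to centre, fixed on a brown bamboo board 12 mm thick. Origin at the centre of its underside; a cup stands on its top, 4 mm above that. All four look alike. The board lies either nearer to the robot than the mat or beyond it.
- coaster_2: round flat cork coaster, 84 mm across, 4 mm thick, the second from the left of the row of four as the robot sees it (left is +y), about 118 mm from centre to centre, fixed on a brown bamboo board 12 mm thick. Origin at the centre of its underside; a cup stands on its top, 4 mm above that. All four look alike. The board lies either nearer to the robot than the mat or beyond it.
- coaster_3: round flat cork coaster, 84 mm across, 4 mm thick, the third from the left of the row of four as the robot sees it (left is +y), about 118 mm from centre to centre, fixed on a brown bamboo board 12 mm thick. Origin at the centre of its underside; a cup stands on its top, 4 mm above that. All four look alike. The board lies either nearer to the robot than the mat or beyond it.
- coaster_4: round flat cork coaster, 84 mm across, 4 mm thick, the right-hand end one of the row of four as the robot sees it (left is +y), about 118 mm from centre to centre, fixed on a brown bamboo board 12 mm thick. Origin at the centre of its underside; a cup stands on its top, 4 mm above that. All four look alike. The board lies either nearer to the robot than the mat or beyond it.
- bread_pan: the baking machine's bread pan, lifted out: an open dark grey coated tin, 170 mm long (along x), 120 mm wide, 130 mm high, with a wire handle folded down and a small paddle inside, standing on the counter beyond one end of the row, on the left (y > 0) or on the right (y < 0); flat kitchen scales lie beyond the other end. Origin at the centre of its underside.
- salt_pot: clear glass salt pot with a steel screw lid, 58 mm across, 78 mm high, about 240 g, loose, standing on the mat in one line with the cups and a spice shaker (51 mm across, 78 mm high), about 104 mm from centre to centre. Origin at the centre of its underside.
Things that resemble listed ones, but are neither listed nor needed, are in the scene too. Leave any green look-alike of the cup_violet alone.

How it is judged (in metres and radians):
At the end, for the whole second after the job is handed in: All four cups stand upright (within 0.12 rad) on the coasters, at rest and released, each with its centre within 15 mm of the centre of its coaster: teal on the end coaster nearest the bread pan, then coral, mustard and violet; the salt pot still stands within 30 mm of its starting place (((world y of bread_pan above 0 m and horizontal distance between cup_teal and coaster_1 below 0.015 m and horizontal distance between cup_coral and coaster_2 below 0.015 m and horizontal distance between cup_mustard and coaster_3 below 0.015 m and horizontal distance between cup_violet and coaster_4 below 0.015 m) or (world y of bread_pan below 0 m and horizontal distance between cup_teal and coaster_4 below 0.015 m and horizontal distance between cup_coral and coaster_3 below 0.015 m and horizontal distance between cup_mustard and coaster_2 below 0.015 m and horizontal distance between cup_violet and coaster_1 below 0.015 m)) and angle between each of cup_teal, cup_coral, cup_mustard, cup_violet's own z axis and vertical below 0.12 rad and height (world z) of cup_teal between 0.011 and 0.021 m and linear speed of each of cup_teal, cup_coral, cup_mustard, cup_violet below 0.02 m/s and contact force between each of cup_teal, cup_coral, cup_mustard, cup_violet and the fingers below 0.05 N and height (world z) of cup_coral between 0.011 and 0.021 m and height (world z) of cup_mustard between 0.011 and 0.021 m and height (world z) of cup_violet between 0.011 and 0.021 m and distance of salt_pot from where it was at the start of the episode below 0.03 m and angle between salt_pot's own z axis and vertical below 0.2 rad); the robot touches nothing.
It fails at once if the glass salt pot is pushed more than 30 mm from its place or tipped (distance of salt_pot from where it was at the start of the episode above 0.03 m or angle between salt_pot's own z axis and vertical above 0.35 rad).
It fails at once if a cup is dropped or thrown: it flies free, touching nothing, faster than 0.6 m/s (a fall of about 18 mm) ((linear speed of cup_teal above 0.6 m/s and contact force between cup_teal and anything else below 0.02 N) or (linear speed of cup_coral above 0.6 m/s and contact force between cup_coral and anything else below 0.02 N) or (linear speed of cup_mustard above 0.6 m/s and contact force between cup_mustard and anything else below 0.02 N) or (linear speed of cup_violet above 0.6 m/s and contact force between cup_violet and anything else below 0.02 N)).
It also fails if it takes over 104 s, if anything falls off the work surface, if the arm or the gripper's body presses on something with over 40 N, if the wrist force passes 120 N, or if a joint passes its speed limit or range.

## Working session

There is one attempt and no reset: what is moved stays moved. The work goes in short steps, Python scripts to look and compute and a shell command to move; the robot and the scene stay as the last step left them, time stands still between calls to the robot, and variables do not carry over. Pictures are saved under pics/ and viewed, at most 14 in all, crops included, and the job is handed in when it is done.

```bash
mkdir -p pics
python3 - <<'E'
from bench import arm
import cv2
for n in ("top","side"):
    im=arm.get_image(n); cv2.imwrite(f"pics/{n}0.png",im[:,:,::-1]); p=arm.camera_params(n); print(n,p)
s=arm.read_state(); print(s["clock"],s["position"],s["ee_rot"],s["gripper_width"])
E
```

```text
top {'K': array([[414.92202302,   0.        , 260.85198926],
       [  0.        , 414.92202302, 192.28566697],
       [  0.        ,   0.        ,   1.        ]]), 'k1': -0.06173921191839338, 'position': array([ 294.03502215,   14.80999343, 1092.69367612]), 'orientation': array([ 0.71114042, -0.69645604,  0.07553313, -0.0593551 ])}
side {'K': array([[375.89512416,   0.        , 255.09304686],
       [  0.        , 375.89512416, 198.40885779],
       [  0.        ,   0.        ,   1.        ]]), 'k1': -0.05065178883207803, 'position': array([ 440.54566313, 1004.28731314,  708.38110243]), 'orientation': array([-0.02480757,  0.88120469, -0.47206237,  0.00447158])}
0.1 [ 248.25372533 -573.0131608   230.32721703] [-2.02887003e-01  9.79201664e-01  9.52848597e-04 -2.37862286e-04] 84.93621114450768
```

View pics/top0.png

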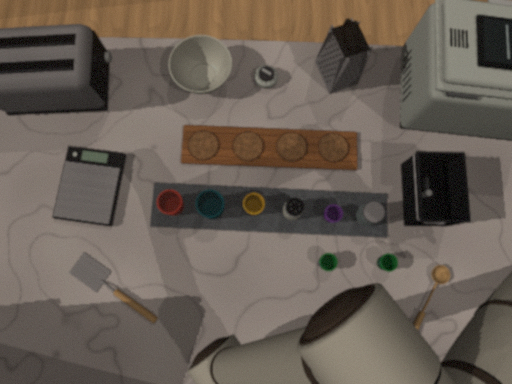

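View pics/side0.png

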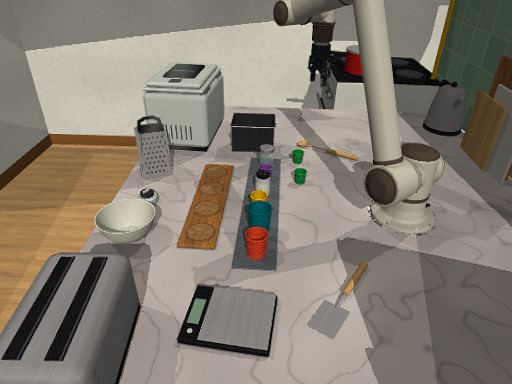

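The top view shows the mat row from left to right: coral (170,202), teal (210,204), mustard (254,203), shaker (292,208), violet (333,213) and salt pot (373,211). The coasters are at (203,145), (248,146), (292,147) and (333,147), beyond the mat. The bread pan is at (435,188), on the right (y<0). So teal goes to coaster_4, coral to 3, mustard to 2 and violet to 1. Possible mix-ups are the two green small cups at (328,261) and (388,261), the white shaker (292,208) and the steel-lidded salt pot (373,211). I'll use only the violet cup at (333,213).

```bash
cat > h.py <<'E'
from bench import arm
import cv2, numpy as np
from scipy.spatial.transform import Rotation as R
from scipy.optimize import least_squares
def rays(n,uv):
    p=arm.camera_params(n); K=p["K"]
    d=cv2.undistortPoints(np.float64(uv).reshape(-1,1,2),K,np.array([p["k1"],0,0,0.]) ).reshape(-1,2)
    return p["position"], R.from_quat(p["orientation"]).apply(np.c_[d,np.ones(len(d))])
def plane(n,uv,z):
    o,d=rays(n,uv); return (o+d*((z-o[2])/d[:,2:]))[:,:2]
HSV={"teal":((83,80,30),(100,255,255)),"coral":((0,120,80),(8,255,255)),"mustard":((18,110,80),(32,255,255)),"violet":((125,80,40),(155,255,255))}
DIM={"teal":(34,84),"coral":(30,70),"mustard":(26,57),"violet":(22,45)}
def blob(im,c,roi):
    hsv=cv2.cvtColor(im,cv2.COLOR_RGB2HSV); m=cv2.inRange(hsv,*map(np.array,HSV[c]))
    k=np.zeros_like(m); x0,y0,x1,y1=roi; k[y0:y1,x0:x1]=m[y0:y1,x0:x1]
    k=cv2.morphologyEx(k,cv2.MORPH_CLOSE,np.ones((5,5)))
    cs,_=cv2.findContours(k,cv2.RETR_EXTERNAL,cv2.CHAIN_APPROX_NONE)
    return max(cs,key=cv2.contourArea).reshape(-1,2) if cs else None
def cup(im,c,base,roi=(120,110,400,240)):
    r,h=DIM[c]; ct=blob(im,c,roi); P=plane("top",ct,base+h)
    o=arm.camera_params("top")["position"][:2]; m=P.mean(0); u=(m-o)/np.linalg.norm(m-o)
    far=P[(P-m)@u>-0.3*r]
    f=least_squares(lambda q:np.hypot(*(far-q[:2]).T)-q[2],[*m,r],loss="soft_l1")
    g=least_squares(lambda q:np.hypot(*(far-q).T)-(r-.8),m,loss="soft_l1")
    return ct.mean(0).round(),g.x.round(1),round(f.x[2],1)
E
python3 - <<'E'
from h import *
im=arm.get_image("top")
for c in DIM: print(c,*cup(im,c,4))
# coasters: grey blur + Hough, at z=16
g=cv2.GaussianBlur(cv2.cvtColor(im,cv2.COLOR_RGB2GRAY),(3,3),0)[120:176,176:364]
b=cv2.resize(g,None,fx=4,fy=4,interpolation=cv2.INTER_CUBIC)
c=cv2.HoughCircles(b,cv2.HOUGH_GRADIENT,1.5,120,param1=60,param2=25,minRadius=50,maxRadius=72)
c=sorted(c[0].tolist())
for x,y,r in c:
    uv=[x/4+176-.375,y/4+120-.375]; print(np.round(uv,1),round(r/4,1),plane("top",[uv],16).round(1))
big=cv2.resize(im[110:240,140:400],None,fx=3,fy=3)[:,:,::-1].copy()
for x,y,r in c: cv2.circle(big,(int((x/4+36)*3),int((y/4+10)*3)),int(r*.75),(0,255,0),1)
cv2.imwrite("pics/crop0.png",big)
for n,uv in (("mat",[[152,184],[387,195],[387,236],[152,227]]),("pan",[[435,188]])): print(n,plane("top",uv,4).round())
E
```

```text
teal [210. 204.] [459.3 119.8] 34.5
coral [169. 202.] [464.2 222.2] 30.5
mustard [254. 203.] [468.5  11.2] 26.9
violet [333. 213.] [ 448.5 -195. ] 22.9Traceback (most recent call last):
  File "<stdin>", line 8, in <module>
TypeError: 'NoneType' object is not subscriptable
```

Run:
```python
from h import *
im=arm.get_image("top")
hsv=cv2.cvtColor(im,cv2.COLOR_RGB2HSV)
print([hsv[y,x].tolist() for x,y in ((203,145),(248,146),(292,147),(333,147),(226,146),(270,147),(313,150),(188,160))])
x0,y0=172,116
s=cv2.GaussianBlur(hsv[:,:,1],(3,3),0)[y0:180,x0:368]
b=cv2.resize(s,None,fx=4,fy=4,interpolation=cv2.INTER_CUBIC)
c=cv2.HoughCircles(b,cv2.HOUGH_GRADIENT,1.5,120,param1=40,param2=15,minRadius=50,maxRadius=74)
big=cv2.resize(im[110:240,140:400],None,fx=3,fy=3)[:,:,::-1].copy()
for x,y,r in sorted(c[0].tolist()):
    uv=[(x+.5)/4-.5+x0,(y+.5)/4-.5+y0]; print(np.round(uv,1),round(r/4,1),plane("top",[uv],16).round(1))
    cv2.circle(big,(int((uv[0]-140+.5)*3),int((uv[1]-110+.5)*3)),int(r*.75),(0,255,0),1)
cv2.imwrite("pics/crop0.png",big)
print("pan",plane("top",[[435,188]],65).round())
```

```text
[[13, 130, 102], [13, 129, 101], [15, 129, 89], [14, 125, 88], [13, 158, 102], [12, 155, 102], [14, 152, 92], [12, 154, 104]]
[185.3 178.4] 16.2 [[535.3 193.2]]
[197.7 146.6] 17.5 [[624.2 164.7]]
[216.8 179.6] 16.6 [[534.2 109.5]]
[235.6 145.1] 18.3 [[630.9  62.7]]
[249.4 177.7] 13.7 [[541.4  23.1]]
[276.8 149.6] 17.5 [[621.1 -49. ]]
[283.9 179.2] 14.1 [[539.5 -68.9]]
[309.1 145.4] 17.5 [[ 635.2 -136.5]]
[339.8 149.9] 18.3 [[ 624.8 -220.5]]
[345.4 116.6] 15.4 [[ 721.5 -238.2]]
pan [[ 515. -457.]]
```

View pics/crop0.png

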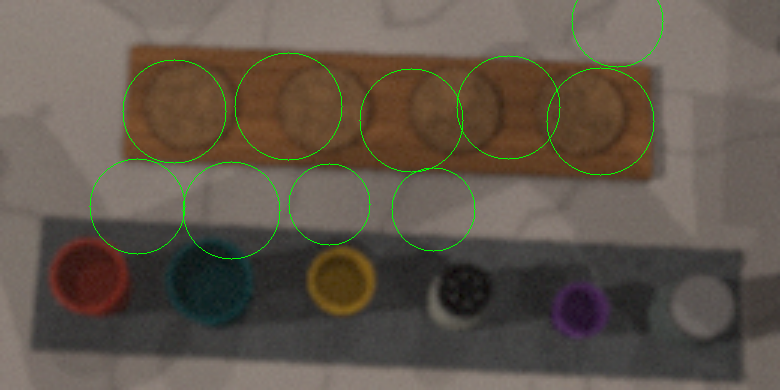

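The crop confirms the choice. The violet cup at crop (580,310) stands between the shaker (462,293) and the steel-lidded salt pot (700,307). The cork discs are near crop (185,108), (323,109), (458,112) and (582,114). Hough missed them, so I'll segment them by saturation.

```bash
cat >> h.py <<'E'
def coasters(im):
    hsv=cv2.cvtColor(cv2.GaussianBlur(im,(5,5),1.2),cv2.COLOR_RGB2HSV)
    m=((hsv[:,:,1]<142)&(hsv[:,:,1]>85)&(hsv[:,:,0]>8)&(hsv[:,:,0]<22)).astype(np.uint8)
    k=np.zeros_like(m); k[124:170,183:356]=m[124:170,183:356]
    k=cv2.morphologyEx(k,cv2.MORPH_OPEN,cv2.getStructuringElement(cv2.MORPH_ELLIPSE,(9,9)))
    n,l,st,ce=cv2.connectedComponentsWithStats(k)
    out=[]
    for i in range(1,n):
        if st[i,4]>300:
            ct=max(cv2.findContours((l==i).astype(np.uint8),0,1)[0],key=len).reshape(-1,2)
            P=plane("top",ct,16); f=least_squares(lambda q:np.hypot(*(P-q[:2]).T)-q[2],[*P.mean(0),42],loss="soft_l1",f_scale=2).x
            out.append((ce[i],f))
    return sorted(out,key=lambda t:-t[1][1])
E
python3 - <<'E'
from h import *
im=arm.get_image("top")
C=coasters(im)
for c,f in C: print(c.round(1),f.round(1))
F=np.array([f[:2] for c,f in C]); print(np.linalg.norm(np.diff(F,axis=0),axis=1))
# side view cross-check: cup rim positions by side cam silhouettes
im=arm.get_image("side")
for c,roi in (("coral",(230,210,280,265)),("teal",(240,190,280,235)),("mustard",(245,180,275,212))):
    ct=blob(im,c,roi); x,y,w,h=cv2.boundingRect(ct); o,d=rays("side",[[x+w/2-.5,y]]); print(c,(x,y,w,h),plane("side",[[x+w/2-.5,y]],4+DIM[c][1]).round(1))
# board corners top view at z=12 
hsv=cv2.cvtColor(arm.get_image("top"),cv2.COLOR_RGB2HSV)
m=((hsv[:,:,1]>100)&(hsv[:,:,0]>8)&(hsv[:,:,0]<22)).astype(np.uint8); m[:115]=0;m[182:]=0
ct=max(cv2.findContours(m,0,1)[0],key=cv2.contourArea); P=plane("top",ct.reshape(-1,2),12).astype(np.float32); print(cv2.minAreaRect(P))
E
```

```text
[202.5 144.6] [630.2 151.9  38.7]
[247.3 145.6] [630.5  30.8  36.6]
[291.2 146.2] [631.8 -87.9  37.6]
[333. 147.] [ 633.  -202.    37.6]
[121.11274656 118.68399469 114.17953803]
coral (245, 227, 24, 33) [[465.8 192.9]]
teal (247, 201, 26, 31) [[462.   86.2]]
mustard (250, 190, 18, 12) [[468.5 -16.7]]
((629.36474609375, -30.155242919921875), (476.6716003417969, 107.579833984375), 89.19184875488281)
```

Coasters are 118 mm apart along y, at about c1 (630,149), c2 (630,31), c3 (631,-87) and c4 (632,-204), which fits the board size and centre. Cup radii and the side view agree to about 2 mm. I'll close the fingers along x so they stay clear of the neighbours, and move over teal first.

```bash
python3 -m handwheel '[{"x":0.066,"y":0.215,"az":0.046},{"x":0.066,"y":0.215,"az":0.046},{"x":0.066,"y":0.215,"az":0.046},{"x":0.066,"y":0.215,"az":0.046},{"x":0.066,"y":0.215,"az":0.046},{"x":0.066,"y":0.215,"az":0.046},{"x":0.066,"y":0.215,"az":0.046},{"x":0.066,"y":0.215,"az":0.046}]' 1
python3 -m handwheel '[{"x":0.066,"y":0.215,"az":0.046},{"x":0.066,"y":0.215,"az":0.046},{"x":0.066,"y":0.215,"az":0.046},{"x":0.066,"y":0.215,"az":0.046},{"x":0.066,"y":0.215,"az":0.046},{"x":0.066,"y":0.2,"az":0.046},{"x":0.066,"y":0.15,"az":0.046},{"x":0.066,"y":0.1,"az":0.046}]'
python3 -m handwheel '[{"y":0.1},{},{},{},{},{},{},{}]'
python3 -c "
from h import *
q=arm.read_state(); M=R.from_quat(q['ee_rot']).as_matrix(); print(q['joints'],M[:,1],M[:,2])"
```

```text
[-9.03408431e-01  3.84931298e-01  7.67110795e-03 -1.32963772e-04
 -1.19398828e+00 -2.58578865e-01] [-3.97471820e-01  9.17614261e-01  4.68723098e-04] [-1.82737573e-04  4.31651978e-04 -9.99999890e-01]invalid input at $[0]: expected keys x, y, z, ax, ay, az
invalid input at $[0]: expected keys x, y, z, ax, ay, az
invalid input at $[0]: expected keys x, y, z, ax, ay, az
```

```bash
python3 -m handwheel '[{"x":0.066,"y":0.215,"z":0,"ax":0,"ay":0,"az":0.046},{"x":0.066,"y":0.215,"z":0,"ax":0,"ay":0,"az":0.046},{"x":0.066,"y":0.215,"z":0,"ax":0,"ay":0,"az":0.046},{"x":0.066,"y":0.215,"z":0,"ax":0,"ay":0,"az":0.046},{"x":0.066,"y":0.215,"z":0,"ax":0,"ay":0,"az":0.046},{"x":0.066,"y":0.215,"z":0,"ax":0,"ay":0,"az":0.046},{"x":0.066,"y":0.215,"z":0,"ax":0,"ay":0,"az":0.046},{"x":0.066,"y":0.215,"z":0,"ax":0,"ay":0,"az":0.046}]' 1
python3 -m handwheel '[{"x":0.066,"y":0.215,"z":0,"ax":0,"ay":0,"az":0.046},{"x":0.066,"y":0.215,"z":0,"ax":0,"ay":0,"az":0.046},{"x":0.066,"y":0.215,"z":0,"ax":0,"ay":0,"az":0.046},{"x":0.066,"y":0.215,"z":0,"ax":0,"ay":0,"az":0.046},{"x":0.066,"y":0.215,"z":0,"ax":0,"ay":0,"az":0.046},{"x":0.066,"y":0.2,"z":0,"ax":0,"ay":0,"az":0.046},{"x":0.066,"y":0.15,"z":0,"ax":0,"ay":0,"az":0.046},{"x":0.066,"y":0.1,"z":0,"ax":0,"ay":0,"az":0.046}]'
python3 -m handwheel '[{"x":0,"y":0.1,"z":0,"ax":0,"ay":0,"az":0},{"x":0,"y":0.1,"z":0,"ax":0,"ay":0,"az":0},{"x":0,"y":0,"z":0,"ax":0,"ay":0,"az":0},{"x":0,"y":0,"z":0,"ax":0,"ay":0,"az":0},{"x":0,"y":0,"z":0,"ax":0,"ay":0,"az":0},{"x":0,"y":0,"z":0,"ax":0,"ay":0,"az":0},{"x":0,"y":0,"z":0,"ax":0,"ay":0,"az":0},{"x":0,"y":0,"z":0,"ax":0,"ay":0,"az":0}]'
python3 -c "
from h import *
q=arm.read_state(); M=R.from_quat(q['ee_rot']).as_matrix(); print(q['joints'].round(3),M[:,1].round(4),M[:,2].round(4))"
```

```text
clock: 1.15
position: [354.2, -227.8, 231.6]
ee_rot: [-0.475, 0.88, -0.0, 0.0]
contact_force: [1.2, -0.5, -0.6]
gripper_width: 85.3
grasp_force: 0.0
clock: 1.95
position: [460.0, 77.8, 231.6]
ee_rot: [-0.707, 0.707, -0.0, 0.0]
contact_force: [0.7, 0.2, 0.3]
gripper_width: 85.1
grasp_force: 0.0
clock: 2.75
position: [459.7, 115.1, 231.4]
ee_rot: [-0.705, 0.709, -0.0, 0.0]
contact_force: [0.5, 0.5, 0.4]
gripper_width: 84.7
grasp_force: 0.0
[ 0.589  0.125 -0.347  0.    -1.098 -0.596] [-1.0e+00  6.6e-03 -1.0e-04] [ 1.e-04  1.e-04 -1.e+00]
```

```bash
python3 -m handwheel '[{"x":0,"y":0.023,"z":-0.15,"ax":0,"ay":0,"az":0},{"x":0,"y":0,"z":-0.15,"ax":0,"ay":0,"az":0},{"x":0,"y":0,"z":-0.15,"ax":0,"ay":0,"az":0},{"x":0,"y":0,"z":-0.15,"ax":0,"ay":0,"az":0},{"x":0,"y":0,"z":-0.15,"ax":0,"ay":0,"az":0},{"x":0,"y":0,"z":-0.1,"ax":0,"ay":0,"az":0},{"x":0,"y":0,"z":-0.07,"ax":0,"ay":0,"az":0},{"x":0,"y":0,"z":-0.03,"ax":0,"ay":0,"az":0}]'
python3 -m handwheel '[{"x":0,"y":0,"z":0,"ax":0,"ay":0,"az":0},{"x":0,"y":0,"z":0,"ax":0,"ay":0,"az":0},{"x":0,"y":0,"z":0,"ax":0,"ay":0,"az":0},{"x":0,"y":0,"z":0,"ax":0,"ay":0,"az":0},{"x":0,"y":0,"z":0,"ax":0,"ay":0,"az":0},{"x":0,"y":0,"z":0,"ax":0,"ay":0,"az":0},{"x":0,"y":0,"z":0,"ax":0,"ay":0,"az":0},{"x":0,"y":0,"z":0,"ax":0,"ay":0,"az":0}]' -1
python3 -c "
from h import *
cv2.imwrite('pics/side1.png',cv2.resize(arm.get_image('side')[100:280,120:400],None,fx=2.5,fy=2.5)[:,:,::-1])"
```

```text
clock: 3.55
position: [459.1, 119.6, 40.0]
ee_rot: [-0.705, 0.709, 0.0, -0.001]
contact_force: [0.5, 0.5, 0.4]
gripper_width: 85.7
grasp_force: 0.0
clock: 4.35
position: [460.0, 120.3, 41.9]
ee_rot: [-0.705, 0.709, -0.0, 0.0]
contact_force: [-1.9, 0.1, 5.6]
gripper_width: 64.6
grasp_force: 65.9
```

View pics/side1.png

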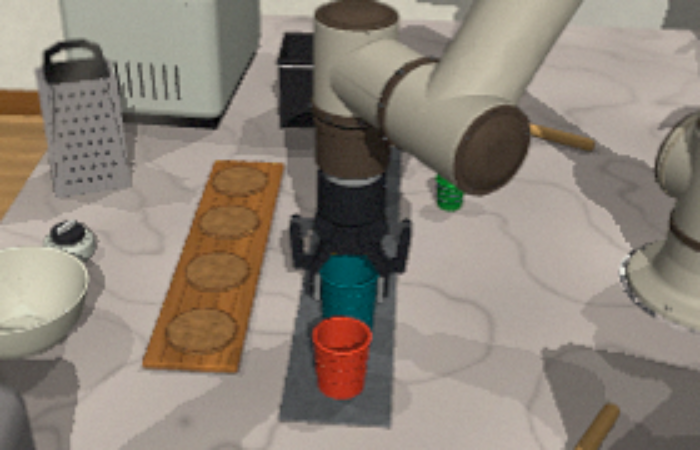

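The side view shows the fingers straddling the teal cup (crop 348,285) clear of coral. Width is 64.6 mm at 66 N, so the grip is good. Lifting and carrying it to coaster_4.

```bash
python3 -m handwheel '[{"x":0,"y":0,"z":0.1,"ax":0,"ay":0,"az":0},{"x":0,"y":0,"z":0.2,"ax":0,"ay":0,"az":0},{"x":0,"y":0,"z":0.2,"ax":0,"ay":0,"az":0},{"x":0,"y":0,"z":0.1,"ax":0,"ay":0,"az":0},{"x":0.066,"y":-0.1,"z":0,"ax":0,"ay":0,"az":0},{"x":0.066,"y":-0.125,"z":0,"ax":0,"ay":0,"az":0},{"x":0.066,"y":-0.125,"z":0,"ax":0,"ay":0,"az":0},{"x":0.066,"y":-0.125,"z":0,"ax":0,"ay":0,"az":0}]'
python3 -m handwheel '[{"x":0.066,"y":-0.15,"z":0,"ax":0,"ay":0,"az":0},{"x":0.066,"y":-0.15,"z":0,"ax":0,"ay":0,"az":0},{"x":0.066,"y":-0.15,"z":0,"ax":0,"ay":0,"az":0},{"x":0.066,"y":-0.15,"z":0,"ax":0,"ay":0,"az":0},{"x":0.066,"y":-0.15,"z":0,"ax":0,"ay":0,"az":0},{"x":0.066,"y":-0.15,"z":0,"ax":0,"ay":0,"az":0},{"x":0.066,"y":-0.15,"z":0,"ax":0,"ay":0,"az":0},{"x":0.066,"y":-0.1,"z":0,"ax":0,"ay":0,"az":0}]'
python3 -m handwheel '[{"x":0.06,"y":0,"z":0,"ax":0,"ay":0,"az":0},{"x":0,"y":0,"z":0,"ax":0,"ay":0,"az":0},{"x":0,"y":0,"z":0,"ax":0,"ay":0,"az":0},{"x":0,"y":0,"z":0,"ax":0,"ay":0,"az":0},{"x":0,"y":0,"z":0,"ax":0,"ay":0,"az":0},{"x":0,"y":0,"z":0,"ax":0,"ay":0,"az":0},{"x":0,"y":0,"z":0,"ax":0,"ay":0,"az":0},{"x":0,"y":0,"z":0,"ax":0,"ay":0,"az":0}]'
python3 -c "
from h import *
im=arm.get_image('side');cv2.imwrite('pics/side2.png',cv2.resize(im[60:260,100:360],None,fx=2.5,fy=2.5)[:,:,::-1])"
```

```text
clock: 5.2
position: [512.5, 24.2, 160.9]
ee_rot: [-0.705, 0.709, 0.0, -0.0]
contact_force: [0.7, 0.7, -0.6]
gripper_width: 64.8
grasp_force: 66.3
clock: 6.0
position: [617.9, -206.8, 160.3]
ee_rot: [-0.704, 0.71, 0.001, -0.0]
contact_force: [0.6, 0.0, -1.4]
gripper_width: 64.8
grasp_force: 66.3
clock: 6.8
position: [630.0, -204.7, 161.5]
ee_rot: [-0.705, 0.709, -0.0, 0.0]
contact_force: [-1.3, 0.8, -0.9]
gripper_width: 64.8
grasp_force: 66.3
```

View pics/side2.png

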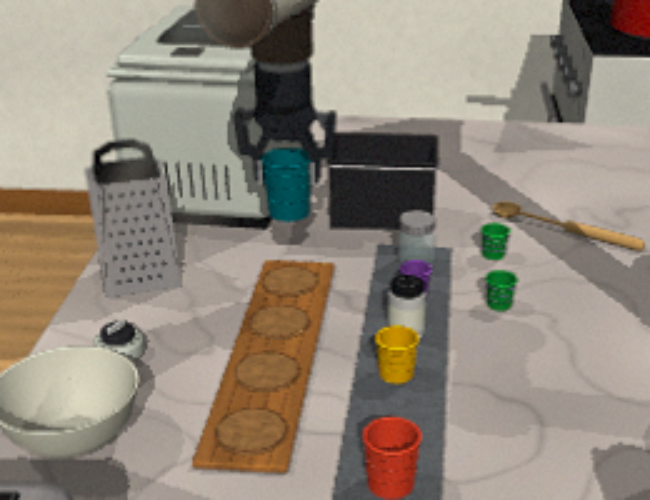

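The teal cup hangs upright (crop 288,185) above coaster_4 (crop 290,280). Lowering it.

```bash
python3 -m handwheel '[{"x":0.005,"y":0,"z":-0.1,"ax":0,"ay":0,"az":0},{"x":0,"y":0,"z":-0.12,"ax":0,"ay":0,"az":0},{"x":0,"y":0,"z":-0.12,"ax":0,"ay":0,"az":0},{"x":0,"y":0,"z":-0.1,"ax":0,"ay":0,"az":0},{"x":0,"y":0,"z":-0.06,"ax":0,"ay":0,"az":0},{"x":0,"y":0,"z":-0.02,"ax":0,"ay":0,"az":0},{"x":0,"y":0,"z":-0.01,"ax":0,"ay":0,"az":0},{"x":0,"y":0,"z":0,"ax":0,"ay":0,"az":0}]'
python3 -m handwheel '[{"x":0,"y":0,"z":-0.005,"ax":0,"ay":0,"az":0},{"x":0,"y":0,"z":0,"ax":0,"ay":0,"az":0},{"x":0,"y":0,"z":0,"ax":0,"ay":0,"az":0},{"x":0,"y":0,"z":0,"ax":0,"ay":0,"az":0},{"x":0,"y":0,"z":0,"ax":0,"ay":0,"az":0},{"x":0,"y":0,"z":0,"ax":0,"ay":0,"az":0},{"x":0,"y":0,"z":0,"ax":0,"ay":0,"az":0},{"x":0,"y":0,"z":0,"ax":0,"ay":0,"az":0}]'
```

```text
clock: 7.65
position: [631.7, -205.0, 56.1]
ee_rot: [-0.705, 0.709, -0.001, 0.0]
contact_force: [0.1, -0.2, -0.5]
gripper_width: 64.4
grasp_force: 66.3
clock: 8.45
position: [631.1, -204.9, 54.3]
ee_rot: [-0.705, 0.709, 0.0, -0.0]
contact_force: [0.7, 0.2, 0.4]
gripper_width: 64.7
grasp_force: 66.3
```

```bash
python3 -m handwheel '[{"x":0,"y":0,"z":-0.005,"ax":0,"ay":0,"az":0},{"x":0,"y":0,"z":0,"ax":0,"ay":0,"az":0},{"x":0,"y":0,"z":0,"ax":0,"ay":0,"az":0},{"x":0,"y":0,"z":0,"ax":0,"ay":0,"az":0},{"x":0,"y":0,"z":0,"ax":0,"ay":0,"az":0},{"x":0,"y":0,"z":0,"ax":0,"ay":0,"az":0},{"x":0,"y":0,"z":0,"ax":0,"ay":0,"az":0},{"x":0,"y":0,"z":0,"ax":0,"ay":0,"az":0}]'
python3 -m handwheel '[{"x":0,"y":0,"z":-0.005,"ax":0,"ay":0,"az":0},{"x":0,"y":0,"z":0,"ax":0,"ay":0,"az":0},{"x":0,"y":0,"z":0,"ax":0,"ay":0,"az":0},{"x":0,"y":0,"z":0,"ax":0,"ay":0,"az":0},{"x":0,"y":0,"z":0,"ax":0,"ay":0,"az":0},{"x":0,"y":0,"z":0,"ax":0,"ay":0,"az":0},{"x":0,"y":0,"z":0,"ax":0,"ay":0,"az":0},{"x":0,"y":0,"z":0,"ax":0,"ay":0,"az":0}]'
```

```text
clock: 9.25
position: [631.1, -204.9, 53.9]
ee_rot: [-0.705, 0.709, -0.0, 0.0]
contact_force: [-2.7, 1.3, 6.1]
gripper_width: 64.6
grasp_force: 66.3
clock: 10.05
position: [631.2, -205.0, 53.9]
ee_rot: [-0.705, 0.709, -0.0, 0.0]
contact_force: [-4.4, 1.2, 9.1]
gripper_width: 64.7
grasp_force: 66.5
```

```bash
python3 -m handwheel '[{"x":0,"y":0,"z":0,"ax":0,"ay":0,"az":0},{"x":0,"y":0,"z":0,"ax":0,"ay":0,"az":0},{"x":0,"y":0,"z":0,"ax":0,"ay":0,"az":0},{"x":0,"y":0,"z":0,"ax":0,"ay":0,"az":0},{"x":0,"y":0,"z":0,"ax":0,"ay":0,"az":0},{"x":0,"y":0,"z":0,"ax":0,"ay":0,"az":0},{"x":0,"y":0,"z":0,"ax":0,"ay":0,"az":0},{"x":0,"y":0,"z":0,"ax":0,"ay":0,"az":0}]' 1
python3 -m handwheel '[{"x":0,"y":0,"z":0.05,"ax":0,"ay":0,"az":0},{"x":0,"y":0,"z":0.15,"ax":0,"ay":0,"az":0},{"x":0,"y":0,"z":0.2,"ax":0,"ay":0,"az":0},{"x":0,"y":0,"z":0.2,"ax":0,"ay":0,"az":0},{"x":0,"y":0,"z":0.15,"ax":0,"ay":0,"az":0},{"x":-0.076,"y":0.194,"z":0,"ax":0,"ay":0,"az":0},{"x":-0.076,"y":0.194,"z":0,"ax":0,"ay":0,"az":0},{"x":-0.076,"y":0.194,"z":0,"ax":0,"ay":0,"az":0}]'
python3 -m handwheel '[{"x":-0.076,"y":0.194,"z":0,"ax":0,"ay":0,"az":0},{"x":-0.076,"y":0.194,"z":0,"ax":0,"ay":0,"az":0},{"x":-0.076,"y":0.194,"z":0,"ax":0,"ay":0,"az":0},{"x":-0.076,"y":0.194,"z":0,"ax":0,"ay":0,"az":0},{"x":-0.076,"y":0.194,"z":0,"ax":0,"ay":0,"az":0},{"x":-0.076,"y":0.194,"z":0,"ax":0,"ay":0,"az":0},{"x":-0.076,"y":0.194,"z":0,"ax":0,"ay":0,"az":0},{"x":-0.076,"y":0.194,"z":0,"ax":0,"ay":0,"az":0}]'
python3 -m handwheel '[{"x":0,"y":0,"z":0,"ax":0,"ay":0,"az":0},{"x":0,"y":0,"z":0,"ax":0,"ay":0,"az":0},{"x":0,"y":0,"z":0,"ax":0,"ay":0,"az":0},{"x":0,"y":0,"z":0,"ax":0,"ay":0,"az":0},{"x":0,"y":0,"z":0,"ax":0,"ay":0,"az":0},{"x":0,"y":0,"z":0,"ax":0,"ay":0,"az":0},{"x":0,"y":0,"z":0,"ax":0,"ay":0,"az":0},{"x":0,"y":0,"z":0,"ax":0,"ay":0,"az":0}]'
python3 - <<'E'
from h import *
im=arm.get_image("top"); cv2.imwrite("pics/top3.png",cv2.resize(im[80:280,120:480],None,fx=2,fy=2)[:,:,::-1])
print(cup(im,"teal",16))
E
```

```text
clock: 10.85
position: [631.1, -204.9, 52.3]
ee_rot: [-0.705, 0.709, -0.0, 0.0]
contact_force: [-0.1, 0.1, -0.3]
gripper_width: 85.2
grasp_force: 0.0
clock: 11.65
position: [584.9, -87.6, 203.5]
ee_rot: [-0.705, 0.71, -0.001, 0.001]
contact_force: [1.0, 2.1, 0.7]
gripper_width: 85.5
grasp_force: 0.0
clock: 12.45
position: [463.1, 223.5, 203.5]
ee_rot: [-0.705, 0.709, -0.0, 0.001]
contact_force: [0.3, 1.0, 0.6]
gripper_width: 85.7
grasp_force: 0.0
clock: 13.25
position: [464.0, 221.7, 202.3]
ee_rot: [-0.705, 0.709, 0.0, -0.0]
contact_force: [0.0, 0.0, -0.0]
gripper_width: 85.5
grasp_force: 0.0
(array([339., 141.]), array([ 628.2, -205.4]), np.float64(32.4))
```

View pics/top3.png

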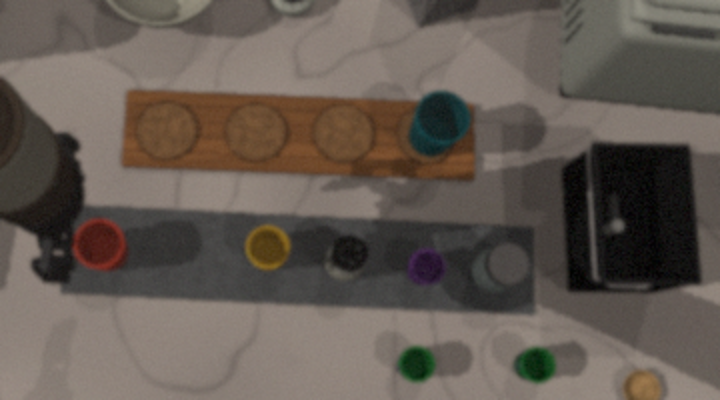

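Teal stands upright on coaster_4 (crop 437,120), measured at (628,-205). The gripper is over coral (crop 100,243). Now taking coral.

```bash
python3 -m handwheel '[{"x":0,"y":0,"z":-0.15,"ax":0,"ay":0,"az":0},{"x":0,"y":0,"z":-0.15,"ax":0,"ay":0,"az":0},{"x":0,"y":0,"z":-0.15,"ax":0,"ay":0,"az":0},{"x":0,"y":0,"z":-0.15,"ax":0,"ay":0,"az":0},{"x":0,"y":0,"z":-0.15,"ax":0,"ay":0,"az":0},{"x":0,"y":0,"z":-0.08,"ax":0,"ay":0,"az":0},{"x":0,"y":0,"z":-0.04,"ax":0,"ay":0,"az":0},{"x":0,"y":0,"z":0,"ax":0,"ay":0,"az":0}]'
python3 -m handwheel '[{"x":0,"y":0,"z":0,"ax":0,"ay":0,"az":0},{"x":0,"y":0,"z":0,"ax":0,"ay":0,"az":0},{"x":0,"y":0,"z":0,"ax":0,"ay":0,"az":0},{"x":0,"y":0,"z":0,"ax":0,"ay":0,"az":0},{"x":0,"y":0,"z":0,"ax":0,"ay":0,"az":0},{"x":0,"y":0,"z":0,"ax":0,"ay":0,"az":0},{"x":0,"y":0,"z":0,"ax":0,"ay":0,"az":0},{"x":0,"y":0,"z":0,"ax":0,"ay":0,"az":0}]' -1
```

```text
clock: 14.1
position: [463.6, 221.7, 27.5]
ee_rot: [-0.705, 0.709, -0.0, -0.001]
contact_force: [-0.6, -0.8, 0.5]
gripper_width: 85.7
grasp_force: 0.0
clock: 14.9
position: [464.6, 222.6, 30.0]
ee_rot: [-0.705, 0.709, -0.0, 0.001]
contact_force: [-0.9, -1.3, 6.3]
gripper_width: 57.8
grasp_force: 63.0
```

```bash
python3 -m handwheel '[{"x":0,"y":0,"z":0.1,"ax":0,"ay":0,"az":0},{"x":0,"y":0,"z":0.2,"ax":0,"ay":0,"az":0},{"x":0,"y":0,"z":0.2,"ax":0,"ay":0,"az":0},{"x":0,"y":0,"z":0.1,"ax":0,"ay":0,"az":0},{"x":0.07,"y":-0.13,"z":0,"ax":0,"ay":0,"az":0},{"x":0.07,"y":-0.13,"z":0,"ax":0,"ay":0,"az":0},{"x":0.07,"y":-0.13,"z":0,"ax":0,"ay":0,"az":0},{"x":0.07,"y":-0.13,"z":0,"ax":0,"ay":0,"az":0}]'
python3 -m handwheel '[{"x":0.07,"y":-0.13,"z":0,"ax":0,"ay":0,"az":0},{"x":0.07,"y":-0.13,"z":0,"ax":0,"ay":0,"az":0},{"x":0.07,"y":-0.13,"z":0,"ax":0,"ay":0,"az":0},{"x":0.07,"y":-0.13,"z":0,"ax":0,"ay":0,"az":0},{"x":0.07,"y":-0.13,"z":0,"ax":0,"ay":0,"az":0},{"x":0.07,"y":-0.13,"z":0,"ax":0,"ay":0,"az":0},{"x":0.07,"y":-0.13,"z":0,"ax":0,"ay":0,"az":0},{"x":0.06,"y":-0.11,"z":0,"ax":0,"ay":0,"az":0}]'
python3 -m handwheel '[{"x":0,"y":0,"z":0,"ax":0,"ay":0,"az":0},{"x":0,"y":0,"z":0,"ax":0,"ay":0,"az":0},{"x":0,"y":0,"z":0,"ax":0,"ay":0,"az":0},{"x":0,"y":0,"z":0,"ax":0,"ay":0,"az":0},{"x":0,"y":0,"z":0,"ax":0,"ay":0,"az":0},{"x":0,"y":0,"z":0,"ax":0,"ay":0,"az":0},{"x":0,"y":0,"z":0,"ax":0,"ay":0,"az":0},{"x":0,"y":0,"z":0,"ax":0,"ay":0,"az":0}]'
```

```text
clock: 15.7
position: [520.2, 117.0, 149.0]
ee_rot: [-0.705, 0.709, -0.0, 0.001]
contact_force: [-0.2, 0.1, -0.3]
gripper_width: 57.7
grasp_force: 64.0
clock: 16.5
position: [630.3, -87.5, 148.6]
ee_rot: [-0.705, 0.709, -0.0, 0.0]
contact_force: [0.6, 0.5, -0.3]
gripper_width: 58.0
grasp_force: 64.0
clock: 17.3
position: [629.8, -85.9, 148.4]
ee_rot: [-0.705, 0.709, -0.0, 0.0]
contact_force: [-0.1, 0.5, -0.3]
gripper_width: 57.9
grasp_force: 64.0
```

```bash
python3 -m handwheel '[{"x":0.005,"y":-0.005,"z":-0.1,"ax":0,"ay":0,"az":0},{"x":0,"y":0,"z":-0.12,"ax":0,"ay":0,"az":0},{"x":0,"y":0,"z":-0.12,"ax":0,"ay":0,"az":0},{"x":0,"y":0,"z":-0.09,"ax":0,"ay":0,"az":0},{"x":0,"y":0,"z":-0.06,"ax":0,"ay":0,"az":0},{"x":0,"y":0,"z":-0.02,"ax":0,"ay":0,"az":0},{"x":0,"y":0,"z":-0.01,"ax":0,"ay":0,"az":0},{"x":0,"y":0,"z":0,"ax":0,"ay":0,"az":0}]'
python3 -m handwheel '[{"x":0,"y":0,"z":-0.005,"ax":0,"ay":0,"az":0},{"x":0,"y":0,"z":0,"ax":0,"ay":0,"az":0},{"x":0,"y":0,"z":-0.005,"ax":0,"ay":0,"az":0},{"x":0,"y":0,"z":0,"ax":0,"ay":0,"az":0},{"x":0,"y":0,"z":0,"ax":0,"ay":0,"az":0},{"x":0,"y":0,"z":0,"ax":0,"ay":0,"az":0},{"x":0,"y":0,"z":0,"ax":0,"ay":0,"az":0},{"x":0,"y":0,"z":0,"ax":0,"ay":0,"az":0}]'
python3 -m handwheel '[{"x":0,"y":0,"z":-0.005,"ax":0,"ay":0,"az":0},{"x":0,"y":0,"z":0,"ax":0,"ay":0,"az":0},{"x":0,"y":0,"z":0,"ax":0,"ay":0,"az":0},{"x":0,"y":0,"z":0,"ax":0,"ay":0,"az":0},{"x":0,"y":0,"z":0,"ax":0,"ay":0,"az":0},{"x":0,"y":0,"z":0,"ax":0,"ay":0,"az":0},{"x":0,"y":0,"z":0,"ax":0,"ay":0,"az":0},{"x":0,"y":0,"z":0,"ax":0,"ay":0,"az":0}]'
```

```text
clock: 18.1
position: [631.4, -87.1, 45.0]
ee_rot: [-0.705, 0.709, -0.0, 0.0]
contact_force: [0.1, -0.3, -0.2]
gripper_width: 57.8
grasp_force: 64.0
clock: 18.9
position: [630.9, -87.1, 42.3]
ee_rot: [-0.705, 0.709, -0.0, 0.0]
contact_force: [0.3, -0.3, -0.5]
gripper_width: 57.2
grasp_force: 64.0
clock: 19.7
position: [630.9, -87.2, 42.1]
ee_rot: [-0.705, 0.709, -0.0, 0.0]
contact_force: [-2.5, -0.4, 5.7]
gripper_width: 57.9
grasp_force: 64.0
```

```bash
python3 -m handwheel '[{"x":0,"y":0,"z":0,"ax":0,"ay":0,"az":0},{"x":0,"y":0,"z":0,"ax":0,"ay":0,"az":0},{"x":0,"y":0,"z":0,"ax":0,"ay":0,"az":0},{"x":0,"y":0,"z":0,"ax":0,"ay":0,"az":0},{"x":0,"y":0,"z":0,"ax":0,"ay":0,"az":0},{"x":0,"y":0,"z":0,"ax":0,"ay":0,"az":0},{"x":0,"y":0,"z":0,"ax":0,"ay":0,"az":0},{"x":0,"y":0,"z":0,"ax":0,"ay":0,"az":0}]' 1
python3 -m handwheel '[{"x":0,"y":0,"z":0.05,"ax":0,"ay":0,"az":0},{"x":0,"y":0,"z":0.15,"ax":0,"ay":0,"az":0},{"x":0,"y":0,"z":0.2,"ax":0,"ay":0,"az":0},{"x":0,"y":0,"z":0.2,"ax":0,"ay":0,"az":0},{"x":0,"y":0,"z":0.1,"ax":0,"ay":0,"az":0},{"x":-0.135,"y":0.082,"z":0,"ax":0,"ay":0,"az":0},{"x":-0.135,"y":0.082,"z":0,"ax":0,"ay":0,"az":0},{"x":-0.135,"y":0.082,"z":0,"ax":0,"ay":0,"az":0}]'
python3 -m handwheel '[{"x":-0.135,"y":0.082,"z":0,"ax":0,"ay":0,"az":0},{"x":-0.135,"y":0.082,"z":0,"ax":0,"ay":0,"az":0},{"x":-0.135,"y":0.082,"z":0,"ax":0,"ay":0,"az":0},{"x":0,"y":0,"z":0,"ax":0,"ay":0,"az":0},{"x":0,"y":0,"z":0,"ax":0,"ay":0,"az":0},{"x":0,"y":0,"z":0,"ax":0,"ay":0,"az":0},{"x":0,"y":0,"z":0,"ax":0,"ay":0,"az":0},{"x":0,"y":0,"z":0,"ax":0,"ay":0,"az":0}]'
python3 - <<'E'
from h import *
im=arm.get_image("side"); cv2.imwrite("pics/side4.png",cv2.resize(im[60:260,100:360],None,fx=2.5,fy=2.5)[:,:,::-1])
E
```

```text
clock: 20.5
position: [630.9, -87.1, 41.3]
ee_rot: [-0.705, 0.709, -0.0, 0.0]
contact_force: [-0.2, -0.1, 0.1]
gripper_width: 85.3
grasp_force: 0.0
clock: 21.3
position: [549.0, -37.5, 182.3]
ee_rot: [-0.705, 0.709, -0.0, 0.001]
contact_force: [-0.1, 0.2, -0.5]
gripper_width: 85.1
grasp_force: 0.0
clock: 22.1
position: [469.4, 11.0, 181.1]
ee_rot: [-0.705, 0.71, 0.0, -0.0]
contact_force: [-0.2, 0.5, 0.0]
gripper_width: 85.3
grasp_force: 0.0
```

View pics/side4.png

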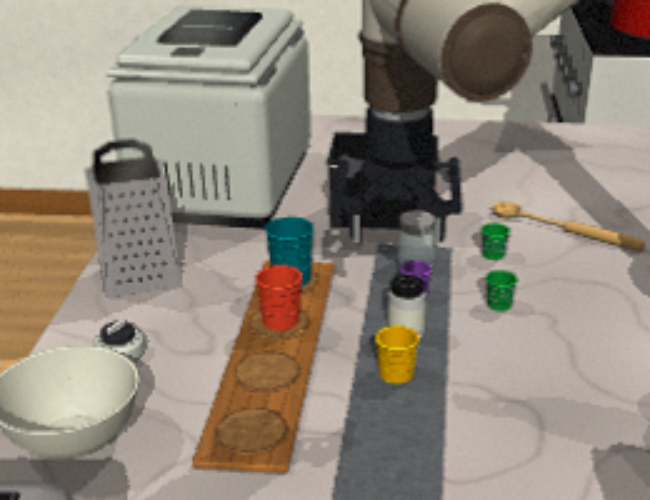

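Teal (290,250) and coral (280,300) stand upright and centred on coasters 4 and 3. The hand is over mustard (398,355).

```bash
python3 -m handwheel '[{"x":0,"y":0,"z":-0.15,"ax":0,"ay":0,"az":0},{"x":0,"y":0,"z":-0.15,"ax":0,"ay":0,"az":0},{"x":0,"y":0,"z":-0.15,"ax":0,"ay":0,"az":0},{"x":0,"y":0,"z":-0.15,"ax":0,"ay":0,"az":0},{"x":0,"y":0,"z":-0.1,"ax":0,"ay":0,"az":0},{"x":0,"y":0,"z":-0.08,"ax":0,"ay":0,"az":0},{"x":0,"y":0,"z":-0.04,"ax":0,"ay":0,"az":0},{"x":0,"y":0,"z":0,"ax":0,"ay":0,"az":0}]'
python3 -m handwheel '[{"x":0,"y":0,"z":0,"ax":0,"ay":0,"az":0},{"x":0,"y":0,"z":0,"ax":0,"ay":0,"az":0},{"x":0,"y":0,"z":0,"ax":0,"ay":0,"az":0},{"x":0,"y":0,"z":0,"ax":0,"ay":0,"az":0},{"x":0,"y":0,"z":0,"ax":0,"ay":0,"az":0},{"x":0,"y":0,"z":0,"ax":0,"ay":0,"az":0},{"x":0,"y":0,"z":0,"ax":0,"ay":0,"az":0},{"x":0,"y":0,"z":0,"ax":0,"ay":0,"az":0}]' -1
```

```text
clock: 22.95
position: [468.4, 11.0, 16.3]
ee_rot: [-0.705, 0.709, 0.001, -0.001]
contact_force: [0.7, 0.6, 0.3]
gripper_width: 85.5
grasp_force: 0.0
clock: 23.75
position: [469.3, 11.5, 18.6]
ee_rot: [-0.705, 0.709, -0.0, 0.001]
contact_force: [-2.3, 0.7, 5.8]
gripper_width: 49.9
grasp_force: 60.6
```

```bash
python3 -m handwheel '[{"x":0,"y":0,"z":0.1,"ax":0,"ay":0,"az":0},{"x":0,"y":0,"z":0.2,"ax":0,"ay":0,"az":0},{"x":0,"y":0,"z":0.2,"ax":0,"ay":0,"az":0},{"x":0,"y":0,"z":0.1,"ax":0,"ay":0,"az":0},{"x":0.1,"y":0.0125,"z":0,"ax":0,"ay":0,"az":0},{"x":0.1,"y":0.0125,"z":0,"ax":0,"ay":0,"az":0},{"x":0.1,"y":0.0125,"z":0,"ax":0,"ay":0,"az":0},{"x":0.1,"y":0.0125,"z":0,"ax":0,"ay":0,"az":0}]'
python3 -m handwheel '[{"x":0.1,"y":0.0125,"z":0,"ax":0,"ay":0,"az":0},{"x":0.1,"y":0.0125,"z":0,"ax":0,"ay":0,"az":0},{"x":0.1,"y":0.0125,"z":0,"ax":0,"ay":0,"az":0},{"x":0.1,"y":0.0125,"z":0,"ax":0,"ay":0,"az":0},{"x":0,"y":0,"z":0,"ax":0,"ay":0,"az":0},{"x":0,"y":0,"z":0,"ax":0,"ay":0,"az":0},{"x":0,"y":0,"z":0,"ax":0,"ay":0,"az":0},{"x":0,"y":0,"z":0,"ax":0,"ay":0,"az":0}]'
```

```text
clock: 24.55
position: [549.6, 21.4, 138.1]
ee_rot: [-0.705, 0.709, -0.0, 0.001]
contact_force: [-0.1, 0.1, -1.2]
gripper_width: 49.8
grasp_force: 61.9
clock: 25.35
position: [628.1, 31.2, 137.6]
ee_rot: [-0.705, 0.709, 0.0, -0.0]
contact_force: [-0.0, 0.5, -0.1]
gripper_width: 49.5
grasp_force: 61.9
```

Lowering from z 137.6 to about 33, then slow steps to contact near 30.6.

```bash
python3 -m handwheel '[{"x":0.008,"y":0,"z":-0.1,"ax":0,"ay":0,"az":0},{"x":0,"y":0,"z":-0.12,"ax":0,"ay":0,"az":0},{"x":0,"y":0,"z":-0.12,"ax":0,"ay":0,"az":0},{"x":0,"y":0,"z":-0.09,"ax":0,"ay":0,"az":0},{"x":0,"y":0,"z":-0.06,"ax":0,"ay":0,"az":0},{"x":0,"y":0,"z":-0.02,"ax":0,"ay":0,"az":0},{"x":0,"y":0,"z":-0.01,"ax":0,"ay":0,"az":0},{"x":0,"y":0,"z":0,"ax":0,"ay":0,"az":0}]'
python3 -m handwheel '[{"x":0,"y":0,"z":-0.005,"ax":0,"ay":0,"az":0},{"x":0,"y":0,"z":0,"ax":0,"ay":0,"az":0},{"x":0,"y":0,"z":-0.005,"ax":0,"ay":0,"az":0},{"x":0,"y":0,"z":0,"ax":0,"ay":0,"az":0},{"x":0,"y":0,"z":0,"ax":0,"ay":0,"az":0},{"x":0,"y":0,"z":0,"ax":0,"ay":0,"az":0},{"x":0,"y":0,"z":0,"ax":0,"ay":0,"az":0},{"x":0,"y":0,"z":0,"ax":0,"ay":0,"az":0}]'
python3 -m handwheel '[{"x":0,"y":0,"z":-0.005,"ax":0,"ay":0,"az":0},{"x":0,"y":0,"z":0,"ax":0,"ay":0,"az":0},{"x":0,"y":0,"z":0,"ax":0,"ay":0,"az":0},{"x":0,"y":0,"z":0,"ax":0,"ay":0,"az":0},{"x":0,"y":0,"z":0,"ax":0,"ay":0,"az":0},{"x":0,"y":0,"z":0,"ax":0,"ay":0,"az":0},{"x":0,"y":0,"z":0,"ax":0,"ay":0,"az":0},{"x":0,"y":0,"z":0,"ax":0,"ay":0,"az":0}]'
```

```text
clock: 26.15
position: [630.9, 31.5, 34.0]
ee_rot: [-0.705, 0.709, -0.0, 0.001]
contact_force: [-0.0, -0.6, 0.1]
gripper_width: 50.1
grasp_force: 61.9
clock: 26.95
position: [630.5, 31.3, 31.3]
ee_rot: [-0.705, 0.709, -0.0, 0.0]
contact_force: [0.0, 0.2, -0.5]
gripper_width: 49.9
grasp_force: 61.9
clock: 27.75
position: [630.6, 31.3, 30.7]
ee_rot: [-0.705, 0.709, -0.0, 0.0]
contact_force: [-1.4, 0.6, 4.8]
gripper_width: 49.8
grasp_force: 62.0
```

```bash
python3 -m handwheel '[{"x":0,"y":0,"z":0,"ax":0,"ay":0,"az":0},{"x":0,"y":0,"z":0,"ax":0,"ay":0,"az":0},{"x":0,"y":0,"z":0,"ax":0,"ay":0,"az":0},{"x":0,"y":0,"z":0,"ax":0,"ay":0,"az":0},{"x":0,"y":0,"z":0,"ax":0,"ay":0,"az":0},{"x":0,"y":0,"z":0,"ax":0,"ay":0,"az":0},{"x":0,"y":0,"z":0,"ax":0,"ay":0,"az":0},{"x":0,"y":0,"z":0,"ax":0,"ay":0,"az":0}]' 1
python3 -m handwheel '[{"x":0,"y":0,"z":0.05,"ax":0,"ay":0,"az":0},{"x":0,"y":0,"z":0.15,"ax":0,"ay":0,"az":0},{"x":0,"y":0,"z":0.2,"ax":0,"ay":0,"az":0},{"x":0,"y":0,"z":0.2,"ax":0,"ay":0,"az":0},{"x":0,"y":0,"z":0.15,"ax":0,"ay":0,"az":0},{"x":-0.114,"y":-0.141,"z":0,"ax":0,"ay":0,"az":0},{"x":-0.114,"y":-0.141,"z":0,"ax":0,"ay":0,"az":0},{"x":-0.114,"y":-0.141,"z":0,"ax":0,"ay":0,"az":0}]'
python3 -m handwheel '[{"x":-0.114,"y":-0.141,"z":0,"ax":0,"ay":0,"az":0},{"x":-0.114,"y":-0.141,"z":0,"ax":0,"ay":0,"az":0},{"x":-0.114,"y":-0.141,"z":0,"ax":0,"ay":0,"az":0},{"x":-0.114,"y":-0.141,"z":0,"ax":0,"ay":0,"az":0},{"x":-0.114,"y":-0.141,"z":0,"ax":0,"ay":0,"az":0},{"x":0,"y":0,"z":0,"ax":0,"ay":0,"az":0},{"x":0,"y":0,"z":0,"ax":0,"ay":0,"az":0},{"x":0,"y":0,"z":0,"ax":0,"ay":0,"az":0}]'
```

```text
clock: 28.55
position: [630.4, 31.4, 30.3]
ee_rot: [-0.705, 0.709, 0.0, 0.0]
contact_force: [0.5, 0.3, -0.4]
gripper_width: 85.8
grasp_force: 0.0
clock: 29.35
position: [561.3, -53.9, 181.5]
ee_rot: [-0.705, 0.709, -0.0, 0.001]
contact_force: [0.3, -0.0, 0.5]
gripper_width: 85.4
grasp_force: 0.0
clock: 30.15
position: [448.7, -194.0, 180.9]
ee_rot: [-0.705, 0.709, -0.001, 0.0]
contact_force: [0.6, -0.4, -1.2]
gripper_width: 85.5
grasp_force: 0.0
```

```bash
python3 -m handwheel '[{"x":0,"y":-0.005,"z":-0.15,"ax":0,"ay":0,"az":0},{"x":0,"y":0,"z":-0.15,"ax":0,"ay":0,"az":0},{"x":0,"y":0,"z":-0.15,"ax":0,"ay":0,"az":0},{"x":0,"y":0,"z":-0.15,"ax":0,"ay":0,"az":0},{"x":0,"y":0,"z":-0.12,"ax":0,"ay":0,"az":0},{"x":0,"y":0,"z":-0.08,"ax":0,"ay":0,"az":0},{"x":0,"y":0,"z":-0.04,"ax":0,"ay":0,"az":0},{"x":0,"y":0,"z":0,"ax":0,"ay":0,"az":0}]'
python3 -m handwheel '[{"x":0,"y":0,"z":0,"ax":0,"ay":0,"az":0},{"x":0,"y":0,"z":0,"ax":0,"ay":0,"az":0},{"x":0,"y":0,"z":0,"ax":0,"ay":0,"az":0},{"x":0,"y":0,"z":0,"ax":0,"ay":0,"az":0},{"x":0,"y":0,"z":0,"ax":0,"ay":0,"az":0},{"x":0,"y":0,"z":0,"ax":0,"ay":0,"az":0},{"x":0,"y":0,"z":0,"ax":0,"ay":0,"az":0},{"x":0,"y":0,"z":0,"ax":0,"ay":0,"az":0}]' -1
```

```text
clock: 30.95
position: [448.2, -194.7, 11.4]
ee_rot: [-0.705, 0.709, 0.001, -0.001]
contact_force: [-0.4, 0.2, 0.7]
gripper_width: 85.4
grasp_force: 0.0
clock: 31.75
position: [448.7, -195.4, 13.6]
ee_rot: [-0.705, 0.709, -0.001, 0.001]
contact_force: [-1.9, 1.7, 5.5]
gripper_width: 41.7
grasp_force: 59.9
```

```bash
python3 -m handwheel '[{"x":0,"y":0,"z":0.1,"ax":0,"ay":0,"az":0},{"x":0,"y":0,"z":0.2,"ax":0,"ay":0,"az":0},{"x":0,"y":0,"z":0.2,"ax":0,"ay":0,"az":0},{"x":0,"y":0,"z":0.2,"ax":0,"ay":0,"az":0},{"x":0,"y":0,"z":0.05,"ax":0,"ay":0,"az":0},{"x":0.082,"y":0.156,"z":0,"ax":0,"ay":0,"az":0},{"x":0.082,"y":0.156,"z":0,"ax":0,"ay":0,"az":0},{"x":0.082,"y":0.156,"z":0,"ax":0,"ay":0,"az":0}]'
python3 -m handwheel '[{"x":0.082,"y":0.156,"z":0,"ax":0,"ay":0,"az":0},{"x":0.082,"y":0.156,"z":0,"ax":0,"ay":0,"az":0},{"x":0.082,"y":0.156,"z":0,"ax":0,"ay":0,"az":0},{"x":0.082,"y":0.156,"z":0,"ax":0,"ay":0,"az":0},{"x":0.082,"y":0.156,"z":0,"ax":0,"ay":0,"az":0},{"x":0.082,"y":0.156,"z":0,"ax":0,"ay":0,"az":0},{"x":0.082,"y":0.156,"z":0,"ax":0,"ay":0,"az":0},{"x":0.082,"y":0.156,"z":0,"ax":0,"ay":0,"az":0}]'
python3 -m handwheel '[{"x":0,"y":0,"z":0,"ax":0,"ay":0,"az":0},{"x":0,"y":0,"z":0,"ax":0,"ay":0,"az":0},{"x":0,"y":0,"z":0,"ax":0,"ay":0,"az":0},{"x":0,"y":0,"z":0,"ax":0,"ay":0,"az":0},{"x":0,"y":0,"z":0,"ax":0,"ay":0,"az":0},{"x":0,"y":0,"z":0,"ax":0,"ay":0,"az":0},{"x":0,"y":0,"z":0,"ax":0,"ay":0,"az":0},{"x":0,"y":0,"z":0,"ax":0,"ay":0,"az":0}]'
```

```text
clock: 32.55
position: [497.2, -100.8, 162.4]
ee_rot: [-0.705, 0.71, 0.0, 0.0]
contact_force: [0.2, 0.7, -0.3]
gripper_width: 41.6
grasp_force: 60.7
clock: 33.35
position: [628.5, 149.1, 161.8]
ee_rot: [-0.705, 0.709, 0.0, -0.0]
contact_force: [0.1, -0.7, -0.3]
gripper_width: 41.6
grasp_force: 60.7
clock: 34.15
position: [628.4, 147.8, 162.4]
ee_rot: [-0.705, 0.709, -0.0, 0.0]
contact_force: [1.1, 0.2, -0.8]
gripper_width: 41.5
grasp_force: 60.7
```

```bash
python3 -m handwheel '[{"x":0.005,"y":0.006,"z":-0.12,"ax":0,"ay":0,"az":0},{"x":0,"y":0,"z":-0.15,"ax":0,"ay":0,"az":0},{"x":0,"y":0,"z":-0.15,"ax":0,"ay":0,"az":0},{"x":0,"y":0,"z":-0.14,"ax":0,"ay":0,"az":0},{"x":0,"y":0,"z":-0.07,"ax":0,"ay":0,"az":0},{"x":0,"y":0,"z":-0.02,"ax":0,"ay":0,"az":0},{"x":0,"y":0,"z":-0.01,"ax":0,"ay":0,"az":0},{"x":0,"y":0,"z":0,"ax":0,"ay":0,"az":0}]'
python3 -m handwheel '[{"x":0,"y":0,"z":-0.005,"ax":0,"ay":0,"az":0},{"x":0,"y":0,"z":0,"ax":0,"ay":0,"az":0},{"x":0,"y":0,"z":-0.005,"ax":0,"ay":0,"az":0},{"x":0,"y":0,"z":0,"ax":0,"ay":0,"az":0},{"x":0,"y":0,"z":0,"ax":0,"ay":0,"az":0},{"x":0,"y":0,"z":0,"ax":0,"ay":0,"az":0},{"x":0,"y":0,"z":0,"ax":0,"ay":0,"az":0},{"x":0,"y":0,"z":0,"ax":0,"ay":0,"az":0}]'
python3 -m handwheel '[{"x":0,"y":0,"z":-0.005,"ax":0,"ay":0,"az":0},{"x":0,"y":0,"z":0,"ax":0,"ay":0,"az":0},{"x":0,"y":0,"z":0,"ax":0,"ay":0,"az":0},{"x":0,"y":0,"z":0,"ax":0,"ay":0,"az":0},{"x":0,"y":0,"z":0,"ax":0,"ay":0,"az":0},{"x":0,"y":0,"z":0,"ax":0,"ay":0,"az":0},{"x":0,"y":0,"z":0,"ax":0,"ay":0,"az":0},{"x":0,"y":0,"z":0,"ax":0,"ay":0,"az":0}]'
```

```text
clock: 34.95
position: [630.4, 149.5, 31.5]
ee_rot: [-0.705, 0.709, -0.0, 0.001]
contact_force: [0.3, 0.3, -0.4]
gripper_width: 41.9
grasp_force: 60.7
clock: 35.75
position: [629.5, 149.1, 28.3]
ee_rot: [-0.705, 0.709, -0.0, -0.0]
contact_force: [0.3, 1.0, -0.3]
gripper_width: 41.6
grasp_force: 60.7
clock: 36.55
position: [629.4, 149.1, 27.3]
ee_rot: [-0.705, 0.709, 0.0, -0.0]
contact_force: [-0.3, -0.3, -0.1]
gripper_width: 41.5
grasp_force: 60.7
```

```bash
python3 -m handwheel '[{"x":0,"y":0,"z":-0.005,"ax":0,"ay":0,"az":0},{"x":0,"y":0,"z":0,"ax":0,"ay":0,"az":0},{"x":0,"y":0,"z":-0.004,"ax":0,"ay":0,"az":0},{"x":0,"y":0,"z":0,"ax":0,"ay":0,"az":0},{"x":0,"y":0,"z":0,"ax":0,"ay":0,"az":0},{"x":0,"y":0,"z":0,"ax":0,"ay":0,"az":0},{"x":0,"y":0,"z":0,"ax":0,"ay":0,"az":0},{"x":0,"y":0,"z":0,"ax":0,"ay":0,"az":0}]'
```

```text
clock: 37.35
position: [629.5, 149.1, 25.7]
ee_rot: [-0.705, 0.709, -0.0, 0.0]
contact_force: [-0.2, -0.2, 2.8]
gripper_width: 41.5
grasp_force: 60.8
```

Contact at z 25.7, as expected. I'll open, rise and back away to the left so the cameras can see the row.

```bash
python3 -m handwheel '[{"x":0,"y":0,"z":0,"ax":0,"ay":0,"az":0},{"x":0,"y":0,"z":0,"ax":0,"ay":0,"az":0},{"x":0,"y":0,"z":0,"ax":0,"ay":0,"az":0},{"x":0,"y":0,"z":0,"ax":0,"ay":0,"az":0},{"x":0,"y":0,"z":0,"ax":0,"ay":0,"az":0},{"x":0,"y":0,"z":0,"ax":0,"ay":0,"az":0},{"x":0,"y":0,"z":0,"ax":0,"ay":0,"az":0},{"x":0,"y":0,"z":0,"ax":0,"ay":0,"az":0}]' 1
python3 -m handwheel '[{"x":0,"y":0,"z":0.05,"ax":0,"ay":0,"az":0},{"x":0,"y":0,"z":0.15,"ax":0,"ay":0,"az":0},{"x":0,"y":0,"z":0.2,"ax":0,"ay":0,"az":0},{"x":0,"y":0,"z":0.2,"ax":0,"ay":0,"az":0},{"x":0,"y":0,"z":0.2,"ax":0,"ay":0,"az":0},{"x":-0.15,"y":0.15,"z":0,"ax":0,"ay":0,"az":0},{"x":-0.15,"y":0.15,"z":0,"ax":0,"ay":0,"az":0},{"x":-0.15,"y":0.15,"z":0,"ax":0,"ay":0,"az":0}]'
python3 -m handwheel '[{"x":-0.15,"y":0.15,"z":0,"ax":0,"ay":0,"az":0},{"x":-0.15,"y":0.15,"z":0,"ax":0,"ay":0,"az":0},{"x":-0.15,"y":0.15,"z":0,"ax":0,"ay":0,"az":0},{"x":-0.15,"y":0.15,"z":0,"ax":0,"ay":0,"az":0},{"x":-0.1,"y":0.1,"z":0,"ax":0,"ay":0,"az":0},{"x":0,"y":0,"z":0,"ax":0,"ay":0,"az":0},{"x":0,"y":0,"z":0,"ax":0,"ay":0,"az":0},{"x":0,"y":0,"z":0,"ax":0,"ay":0,"az":0}]'
python3 - <<'E'
from h import *
im=arm.get_image("top"); cv2.imwrite("pics/top5.png",cv2.resize(im[80:280,120:480],None,fx=2,fy=2)[:,:,::-1])
for c in DIM: print(c,*cup(im,c,16))
im=arm.get_image("side"); cv2.imwrite("pics/side5.png",cv2.resize(im[60:280,100:360],None,fx=2.5,fy=2.5)[:,:,::-1])
E
```

```text
clock: 38.15
position: [629.5, 149.1, 25.5]
ee_rot: [-0.705, 0.709, 0.0, 0.0]
contact_force: [0.6, 0.8, 0.2]
gripper_width: 85.5
grasp_force: 0.0
clock: 38.95
position: [538.6, 239.7, 186.8]
ee_rot: [-0.705, 0.71, -0.0, 0.001]
contact_force: [0.1, 1.2, -0.1]
gripper_width: 85.3
grasp_force: 0.0
clock: 39.75
position: [399.9, 378.6, 185.9]
ee_rot: [-0.705, 0.709, -0.0, 0.0]
contact_force: [0.2, -0.0, 0.2]
gripper_width: 85.6
grasp_force: 0.0
teal [339. 141.] [ 628.7 -205. ] 32.6
coral [293. 141.] [629.9 -88.6] 32.3
mustard [247. 141.] [629.7  30.7] 28.0
violet [202. 141.] [627.4 149.7] 20.4
```

View pics/top5.png

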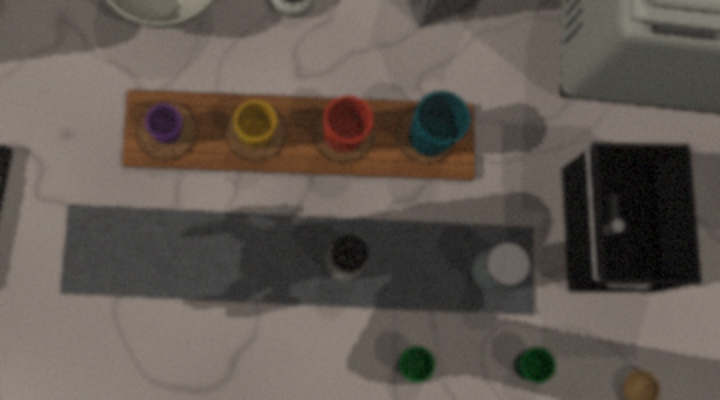

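View pics/side5.png

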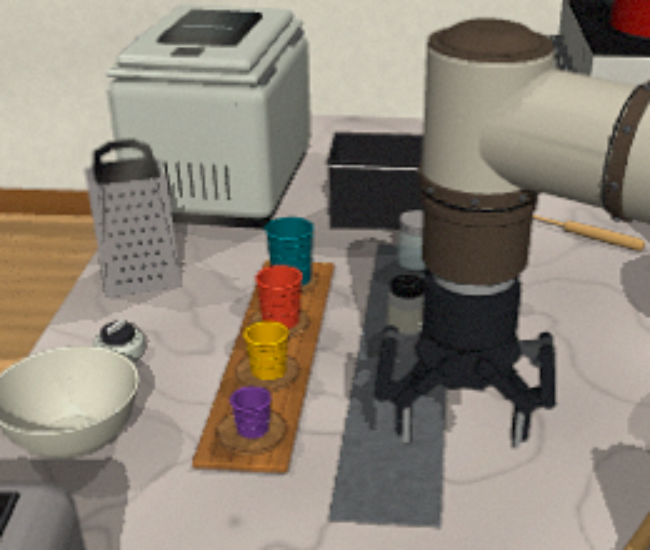

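All four cups stand upright on their coasters, measured at (629,-205), (630,-89), (630,31) and (627,150), each within about 4 mm of the centres I measured. The salt pot at top crop (508,263) hasn't moved, and the gripper is clear of everything. Handing in.

```bash
python3 -c "
from bench import arm
print(arm.job_done())"
```

```text
the job is handed in; nothing more can be done
None
```

The four cups stand upright and released on the coasters: teal nearest the bread pan, then coral, mustard and violet, each within about 4 mm of its coaster's measured centre. The salt pot was left where it was. The job was handed in at about 40 s of the 104 s allowed; no verdict was returned.

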